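Draw a microscope onto its anchor point with a tapered pin

TASK

Take the yellow-handled tapered pin out of the white rack and push it down through the hole in the blue bridge and the hole in the microscope's steel tongue below it, so that its taper pulls the microscope into line and its flange lies flat on the bridge; then let go of it. The tongue's hole is out of line with the bridge's, so feel for it and press gently, never forcing the pin. Move the microscope with the pin only, not with the hand, and leave the other pins and the things on the desk where they are.

Things in the scene. Friction and masses are not known exactly. Their poses are not given: they have to be found in the camera images.
- drift_grip (a point): Centre of the grip of the loose yellow-handled tapered steel pin (about 120 g; round; z axis up along it). The grip is an upright cylinder 24 mm in diameter, 38 mm tall; under it a steel flange 30 mm in diameter, 4 mm thick, its underside 23 mm below this point. It hangs upright by its flange in one of the rack's three places; which one varies.
- drift_tip (a point): Centre of the flat tip of the yellow pin, 68 mm below the grip's centre: 10.4 mm in diameter with a sharp edge (0.3 mm chamfer). From the tip the pin widens evenly to 13 mm over 23 mm.
- drift_shoulder (a point): Centre of the underside of the yellow pin's flange, 45 mm above its tip. Going down from the flange: 1.5 mm straight at 19 mm diameter, 10.5 mm narrowing to 13 mm, 10 mm straight at 13 mm, then the long taper.
- rack: Fixed white plastic block, 50 mm (x) by 170 mm (y) by 50 mm tall, origin at the centre of its underside. Three through holes 23 mm in diameter, 56 mm apart along its y axis, the middle one at its centre; a pin hangs in each, the flange's underside on the top face, 50 mm up.
- bluepin_grip (a point): Centre of the grip of the blue-handled pin, same size but straight and blunt (19 mm wide down to the tip): not for this job.
- greypin_grip (a point): Centre of the grip of the grey-handled pin, same grip but with a short straight shank (25 mm): not for this job.
- dock: Fixed aluminium anchor plate, 170 mm (x) by 300 mm (y) by 4 mm, with a blue bridge, carrying the microscope. Its origin is on the desk straight under the bridge's hole; z up, and the microscope on its -y side. The bridge is 74 mm (x) by 44 mm (y) and 12 mm thick, centred on the hole, its top 54 mm above the desk.
- dock_hole (a point): Centre of the mouth of the bridge's hole (20 mm in diameter) on the bridge's top face, 54 mm above the desk; its axes are the plate's. A pin passes through it, then through the tongue's hole, into free space that ends 4 mm above the desk.
- tongue_home (a point): Fixed point on the bridge's hole axis, 41 mm above the desk: where the tongue's hole belongs (mouth centre). The microscope's steel tongue, 40 mm wide, 8 mm thick, lies 1 mm under the bridge; its hole is smaller, 14 mm. At the start that hole's centre is 1 to 2.5 mm off towards the plate's +y and up to 5 mm to either side in the plate's x; this is not measured.
- stand (a point): Fixed point on the plate, 4 mm above the desk and 165 mm from the hole axis towards the plate's -y: about the middle of the microscope's foot. The white microscope (2.2 kg, 350 mm tall; foot from 80 mm, stage from 100 mm from the hole axis) is on a sled that slides stiffly along the plate's x and y (about 6 N friction in each, no spring, 10 mm either way).
- dropper: Small green dropper bottle, 28 mm across, 62 mm tall; a bystander. Origin at the centre of its underside.
- reagent: White bottle, 46 mm across, 100 mm tall; a bystander. Origin under its centre.
- specimen: Amber jar with a red cap, 60 mm across, 75 mm tall; a bystander. Origin under its centre.
- beaker: Clear plastic cup, 70 mm across, 80 mm tall; a bystander. Origin under its centre.
- adapter: Black power adapter, 90 x 50 x 32 mm; a bystander. Origin under its centre.
- slidebox: Wooden slide box, 100 x 80 x 30 mm; a bystander. Origin under its centre.
- drift: The yellow-handled tapered pin as a whole; its origin is the centre of its tip, z up through the grip.

How it is judged (in metres and radians):
On the way, in this order (a step that is already met when the one before it is completed fails the run):
1. the yellow pin is lifted clear of the rack (z of drift_tip in the frame of rack above 0.052 m), for 0.2 s.
2. the yellow pin's tip has passed into the tongue's hole under the bridge (z of drift_tip in the frame of dock_hole below -0.0165 m and horizontal distance between drift_tip and dock_hole below 0.012 m), for 0.1 s.
At the end, for the whole second after the job is handed in: The yellow pin is through both holes, let go and at rest: its flange's underside within 1.5 mm of the bridge's top and within 2 mm of the hole's axis, the pin upright within 0.06 rad. As its shank fills both holes, the microscope is then in line (z of drift_shoulder in the frame of dock_hole between -0.002 and 0.0015 m and horizontal distance between drift_shoulder and dock_hole below 0.002 m and angle between drift_tip's own z axis and vertical below 0.06 rad and linear speed of drift below 0.01 m/s); the robot touches nothing.
It fails at once if the pin is forced: more than 30 N between the yellow pin and the dock with its microscope (contact force between drift and dock above 30 N).
It fails at once if the fingers or the arm push on the dock or the microscope with more than 5 N (contact force between any of the fingers, the arm and dock above 5 N).
It fails at once if the blue or the grey pin is taken out or moved by more than 15 mm (distance of any of bluepin_grip, greypin_grip from where it was at the start of the episode above 0.015 m).
It fails at once if a bystander on the desk is moved by more than 20 mm (distance of any of dropper, reagent, specimen, beaker, adapter, slidebox from where it was at the start of the episode above 0.02 m).
It also fails if it takes over 64 s, if anything falls off the work surface, if the arm or the gripper's body presses on something with over 40 N, if the wrist force passes 120 N, or if a joint passes its speed limit or range.

ROBOT

A 6-joint arm with a two-finger parallel gripper is mounted at the origin on the work surface. World frame = base frame: x ahead of the robot, y to its left, z up, the work surface at z = 0. Lengths are in m, angles in degrees, forces in N, time in s.
With the tool pointing down it reaches from about 0.4 to 0.825 m from the base axis. Payload 7 kg.
Tool frame: the origin (TCP) lies between the finger pads; the fingertips stand 19 mm ahead of it and the grasp point (between the pads) is the TCP; x points along the fingers, y is the direction in which the jaws open and shut, and the axes are right-handed (so a half turn about x gives the same grasp; the last joint's range is limited). The gripper opens to 88 mm and grips with 3 to 60 N. Pads are 19 mm wide; open, the fingers measure 130 mm over their backs; the gripper's body (78 mm by 193 mm) begins 47 mm behind the grasp point.
Start: joints at [-49.441, 20.546, 0.682, 0, -70.136, -16.507], TCP at [0.275, -0.616, 0.246] pointing down, gripper open.
Joint ranges: [-176.03, 176.03], [-82.01, 121.73], [-58.28, 71.71], [-173.87, 95.51], [-174.79, -0.11], [-173.66, 173.66]. Speed limits (degrees/s): [136.94, 136.94, 172.46, 180, 180, 180].

INTERFACE

Orientations are given as [roll, pitch, yaw] about the fixed x, y, z axes, in that order (R = Rz(yaw) Ry(pitch) Rx(roll)).
In Python, from plant import r gives the robot as it stands.
- The arm moves only by the tool send_rows, never from a script. Its argument "plan" is a list of rows, each a list of 2 entries, a list of its own where there are three numbers: the shift along the tool's x, y, z scaled (see below), then the turn, a rotation vector about the tool's x, y, z scaled (see below). A call has exactly 5 rows; each row is the pose to reach, as a shift and turn from the pose measured when the call began, along the tool's axes at that moment; what a row does not reach only later rows make up. The controller multiplies each number of a shift by 0.15 m and each number of a turn by pi/4 rad. A row lasts 1/10 s, in which the tool goes at most 50 mm and 8.59 degrees, less where a joint would pass 70% of its speed; a pose out of reach is approached as far as the arm can. A call with a number of a shift or a turn outside -1 to 1 is refused whole. A call with a gripper value outside its range is refused whole. "jaw" is the opening, from -1 (shut) to 1 (fully open), so that 0 is half open, set as the call begins (left out, the last holds). The fingers move at their own pace and stop on an object; "force" is the grip in N (left out, the last holds). Time passes only in rows, so rows that repeat a pose let the fingers close, or fill a call up. It gives the time, the measured TCP pose, the force and the opening at its end, in the units of the state.
- r.get_state(): the state, without advancing time (a new reading comes with each control period).
- r.capture(name): name is "scene" or "side" or "wrist"; returns a dict with "color" (420x560x3 uint8, red, green, blue), "range_z" (420x560 float32, m along the optical axis (not along the pixel's ray), 0 where there is no reading), "mtx" (3x3 intrinsics, pixels), "k1" (the pictures are not rectified: a ray, as slopes to the right and down, at radius r is drawn at 1 + k1 r^2 times it, then the intrinsics apply), "pose" (4x4, takes a point from camera to world coordinates). Camera axes: x right, y down, z forward; pixel columns grow to the right and rows downward; lengths in m; the calibration is good to about 2 mm. A picture is of the moment at which its call begins.
- r.close_job(): hands the job in, once; it reports no verdict.
Trained networks look in a picture, given as the dict that the camera call returned (one of the last four; its "shot" number tells which), for a name from the list of things; names that differ only in an ending like _2 or _b are one class to them, and where a whole thing is asked for, a point or a joint stands for the part that bears it (a point fixed in the world has none). Each returns a list of dicts, best first, with "score" (0 to 1); they miss things now and then, are a little off and sometimes report something else, mostly with a low value. They report only what shows in the picture. A call takes as long as a camera call.
- r.find_in(picture, target): "uv" ([column, row] in pixels, amid what is visible of it).
- r.trace(picture, target): "mask" (420x560 bool, what is visible of it) and "uv" ([column, row] in pixels, amid what is visible of it).
The state is a dict: "time_s": time; "joints": joint angles; "qd": joint speeds; "joint_torque": joint torques, N m; "tcp_pos": TCP position; "eef_rot": TCP orientation; "contact_force": force on the tool from outside, world axes, zero at the start; "moment": the same for the moment, N m; "gripper_width": finger opening in m.
Only numpy, scipy, OpenCV 4.12 (cv2) and the standard library are available. Lean on these libraries where they do the work, as an engineer would, in place of code of your own. Each camera call takes 0.05 s, during which the arm holds its last target. There are 200 camera calls.

## Working session

There is one attempt and no reset: what is moved stays moved. The work goes in short steps, Python scripts to look and compute and a tool call to move; the robot and the scene stay as the last step left them, time stands still between calls to the robot, and variables do not carry over. Pictures are saved under pics/ and viewed, about 8 in all and at most 12, crops included, and the job is handed in when it is done.

Besides the shell and the picture viewer there is one more tool, called after ">>>" in YAML: its name, and indented under it one key for each argument. send_rows: Moves the arm, as the interface text tells. Its arguments: {"type":"object","properties":{"plan":{"type":"array"},"jaw":{"type":"number"},"force":{"type":"number"}},"required":["plan"]}

```bash
mkdir -p pics
cat > h.py <<'E'
import numpy as np, cv2
from scipy.spatial.transform import Rotation as R
from plant import r
def rays(p,uv):
    uv=np.atleast_2d(np.float64(uv)); K=np.array(p["mtx"]); d=(uv-[K[0,2],K[1,2]])/[K[0,0],K[1,1]]
    s=d.copy()
    for _ in range(20): s=d/(1+p["k1"]*(s**2).sum(1,keepdims=True))
    return np.c_[s,np.ones(len(s))]
def cloud(p,mask):
    v,u=np.nonzero(mask&(p["range_z"]>0)); z=p["range_z"][v,u]
    T=np.array(p["pose"]); return (rays(p,np.c_[u,v])*z[:,None])@T[:3,:3].T+T[:3,3]
def atz(p,uv,z):
    T=np.array(p["pose"]); d=rays(p,uv)@T[:3,:3].T; o=T[:3,3]
    return o+d*((z-o[2])/d[:,2:3])
def proj(p,X):
    T=np.array(p["pose"]); c=(np.atleast_2d(X)-T[:3,3])@T[:3,:3]; s=c[:,:2]/c[:,2:]
    s=s*(1+p["k1"]*(s**2).sum(1,keepdims=True)); K=np.array(p["mtx"])
    return s*[K[0,0],K[1,1]]+[K[0,2],K[1,2]]
def save(p,n): cv2.imwrite("pics/%s.png"%n,p["color"][:,:,::-1])
def move(target,rpy=None):
    s=r.get_state(); M=R.from_euler('xyz',s["eef_rot"],degrees=True)
    print("shift",np.round(M.inv().apply(np.array(target)-s["tcp_pos"])/0.15,4))
    if rpy is not None: print("turn",np.round((M.inv()*R.from_euler('xyz',rpy,degrees=True)).as_rotvec()/(np.pi/4),4))
E
python3 - <<'E'
from h import *
print(r.get_state())
ims=[]
for n in ["scene","side","wrist"]:
    p=r.capture(n); ims.append(p["color"]); print(n,np.round(p["pose"],3).tolist(),p["k1"])
    for t in ["drift_grip","bluepin_grip","greypin_grip","rack","dock","dock_hole"]:
        for q in r.trace(p,t)[:2]:
            c=cloud(p,q["mask"]); print(t,round(q["score"],2),np.round(q["uv"]),q["mask"].sum(),np.round(np.median(c,0),4) if len(c) else None, np.round(np.percentile(c,[2,98],0),3).tolist() if len(c) else None)
cv2.imwrite("pics/a.png",np.hstack(ims[:2])[:,:,::-1]) ; cv2.imwrite("pics/a.png",cv2.resize(np.vstack([np.hstack(ims[:2]),np.hstack([ims[2],ims[2]*0])])[:,:,::-1],(800,600)))
E
```

```text
{'time_s': 0.0, 'joints': array([-4.94418073e+01,  2.05928346e+01,  6.33338506e-01, -1.98199223e-02,
       -7.01340699e+01, -1.65057070e+01]), 'qd': array([ 0.08879009, -0.07369694, -0.08863285, -0.02106174, -0.0922098 ,
       -0.02513146]), 'joint_torque': array([ 3.24252669e-04, -5.82723498e+01,  2.93041545e+01,  6.99675098e+00,
        6.74502837e-03, -2.27330665e-04]), 'tcp_pos': array([ 0.27489409, -0.61599588,  0.24460449]), 'eef_rot': array([ 95.24522732,  89.90459641, 119.29096264]), 'contact_force': array([-0.15581628,  0.11506381,  0.68502234]), 'moment': array([-0.00585279,  0.03266327,  0.0142851 ]), 'gripper_width': 0.08771342063028774}
scene [[-0.315, 0.741, -0.593, 1.164], [0.949, 0.258, -0.182, 0.307], [0.018, -0.62, -0.785, 0.863], [0.0, 0.0, 0.0, 1.0]] 0.05427914173733828
drift_grip 0.69 [302. 233.] 241 [0.6057 0.1884 0.0779] [[0.574, 0.175, 0.04], [0.613, 0.2, 0.095]]
drift_grip 0.43 [251. 303.] 226 [0.7812 0.1378 0.0399] [[0.769, 0.125, 0.003], [0.788, 0.147, 0.063]]
bluepin_grip 0.63 [328. 236.] 237 [0.5962 0.2429 0.0801] [[0.579, 0.23, 0.051], [0.602, 0.254, 0
[... 797 characters left out ...]
 0.291  0.0736] [[0.563, 0.284, 0.0], [0.693, 0.458, 0.093]]
rack 0.71 [274. 205.] 114 [0.5897 0.1792 0.0691] [[0.582, 0.173, 0.052], [0.601, 0.192, 0.093]]
rack 0.62 [262. 212.] 991 [0.569  0.2202 0.0336] [[0.547, 0.155, 0.002], [0.62, 0.317, 0.052]]
dock 0.8 [413. 261.] 10511 [ 0.6259 -0.2483  0.1077] [[0.547, -0.325, -0.0], [0.705, -0.071, 0.356]]
dock 0.44 [266. 213.] 1005 [0.5697 0.2176 0.0336] [[0.547, 0.155, 0.001], [0.621, 0.317, 0.052]]
dock_hole 0.78 [417. 258.] 10203 [ 0.6251 -0.2491  0.1115] [[0.547, -0.325, 0.002], [0.691, -0.076, 0.356]]
wrist [[-0.408, 0.875, 0.259, 0.206], [0.913, 0.391, 0.116, -0.648], [0.001, 0.284, -0.959, 0.386], [0.0, 0.0, 0.0, 1.0]] -0.07870856245362273
```

View pics/a.png

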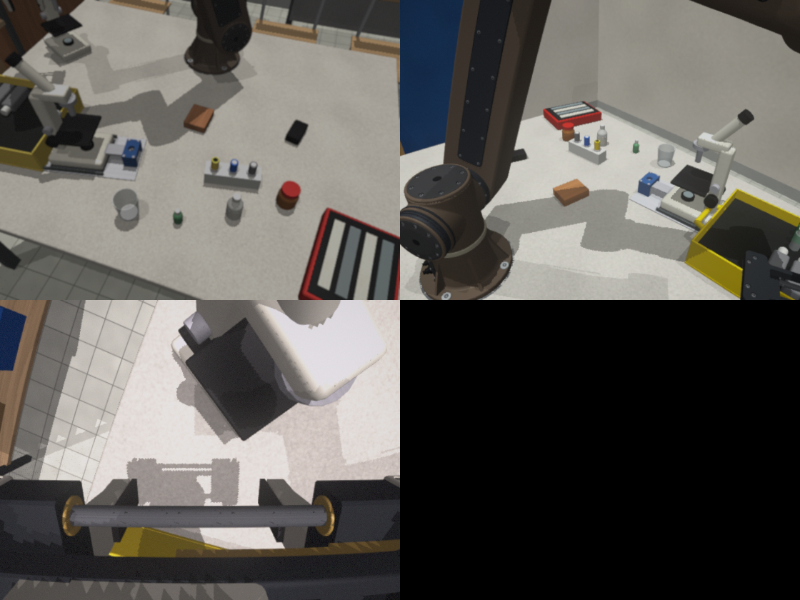

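The views show the yellow pin at the rack end nearest the dock (scene about 302,233, depth median (0.60, 0.19)). The blue bridge sits on the microscope's +y side. Next I'll measure the bridge and rack.

Run:
```python
from h import *
s=r.get_state(); print(np.round(R.from_euler('xyz',s["eef_rot"],degrees=True).as_matrix(),3).tolist())
for n in ["scene","side"]:
    p=r.capture(n); hsv=cv2.cvtColor(p["color"],cv2.COLOR_RGB2HSV); full=np.ones(hsv.shape[:2],bool)
    h=hsv[...,0]; blue=(h>100)&(h<125)&(hsv[...,1]>110)&(hsv[...,2]>40)
    X=np.full(hsv.shape[:2]+(3,),np.nan); v,u=np.nonzero(p["range_z"]>0); X[v,u]=cloud(p,full)
    near=(abs(X[...,0]-.65)<.12)&(abs(X[...,1]+.08)<.1)&blue
    B=X[near]; print(n,"bridge",len(B),np.percentile(B,[1,50,99],0).round(3).tolist())
    T=B[abs(B[:,2]-np.percentile(B[:,2],97))<.004]; print("top",len(T),T.mean(0).round(4),cv2.minAreaRect(T[:,:2].astype(np.float32)))
    rk=(abs(X[...,0]-.6)<.06)&(abs(X[...,1]-.243)<.12)&(abs(X[...,2]-.05)<.004); Q=X[rk]
    print("rack",len(Q),Q.mean(0).round(4),cv2.minAreaRect(Q[:,:2].astype(np.float32)))
    yel=(h>18)&(h<35)&(hsv[...,1]>120)&(abs(X[...,1]-.19)<.04)&(X[...,2]>.05); Y=X[yel]; print("yel",len(Y),Y.mean(0).round(4), np.percentile(Y,[2,98],0).round(3).tolist(), (Y[Y[:,2]>.089]).mean(0).round(4))
    for t in ["dropper","reagent","beaker","specimen","adapter","slidebox"]:
        q=r.trace(p,t)[:1]
        if q: print(t,round(q[0]["score"],2),np.median(cloud(p,q[0]["mask"]),0).round(3))
    if n=="scene":
        a=cv2.resize(p["color"][150:250,90:230],None,fx=4,fy=4,interpolation=3); cv2.imwrite("pics/b.png",a[:,:,::-1])
```

```text
[[0.0, -0.408, 0.913], [-0.0, 0.913, 0.408], [-1.0, -0.0, 0.0]]
scene bridge 554 [[0.583, -0.103, 0.014], [0.628, -0.078, 0.053], [0.654, -0.055, 0.058]]
top 287 [ 0.6124 -0.081   0.0551] ((0.6157738566398621, -0.08045694231987), (0.07235340029001236, 0.042514555156230927), 11.734333992004395)
rack 1103 [0.5933 0.244  0.0503] ((0.5890718102455139, 0.24226030707359314), (0.05383439362049103, 0.1692655086517334), 10.396072387695312)
yel 100 [0.6066 0.1884 0.083 ] [[0.594, 0.179, 0.064], [0.611, 0.197, 0.094]] [0.6038 0.188  0.0922]
dropper 0.56 [0.781 0.136 0.039]
reagent 0.6 [0.715 0.278 0.065]
beaker 0.82 [ 0.79  -0.014  0.048]
specimen 0.8 [0.629 0.413 0.063]
adapter 0.89 [0.351 0.404 0.032]
slidebox 0.77 [0.398 0.069 0.031]
side bridge 224 [[0.575, -0.11, 0.048], [0.611, -0.086, 0.053], [0.643, -0.062, 0.055]]
top 209 [ 0.6092 -0.0862  0.0534] ((0.6091252565383911, -0.08562293648719788), (0.06950121372938156, 0.04130137711763382), 12.509744644165039)
rack 374 [0.5803 0.2317 0.05  ] ((0.5862339735031128, 0.2407059669494629), (0.053531281650066376, 0.16997875273227692), 11.042108535766602)
yel 81 [0.5909 0.1797 0.0766] [[0.584, 0.174, 0.056], [0.601, 0.187, 0.094]] [0.592  0.1801 0.0916]
reagent 0.71 [ 0.626 -0.249  0.109]
beaker 0.92 [ 0.776 -0.019  0.054]
specimen 0.72 [0.596 0.397 0.047]
adapter 0.57 [0.345 0.383 0.028]
slidebox 0.73 [0.372 0.051 0.029]
```

View pics/b.png

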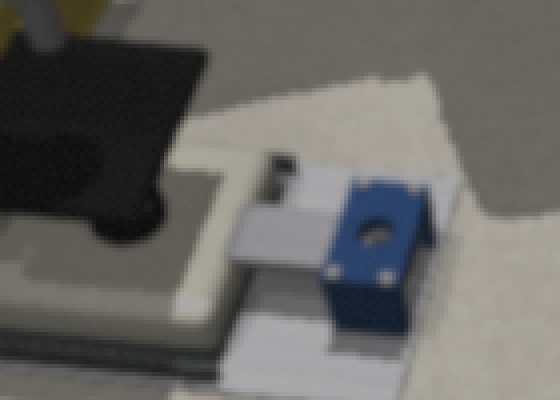

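The crop shows the bridge with its hole at crop (375,232) and the grey tongue running left to the microscope. The sizes agree with those given: the bridge top is 72x42 mm, the rack 54x169 mm. First move: up and inward, clear of the microscope.

>>> send_rows:
  plan:
    - [[-0.33,0,0.1],[0,0,0]]
    - [[-0.66,0.1,0.3],[0,0,0]]
    - [[-1,0.3,0.5],[0,0,0]]
    - [[-1,0.45,0.7],[0,0,0]]
    - [[-1,0.6,0.9],[0,0,0]]
  jaw: 1
  force: 25

```text
time_s: 2.25
tcp_pos: [0.3624, -0.4787, 0.399]
eef_rot: [-68.2, 89.7, -44.2]
contact_force: [1.6, -0.4, -0.6]
gripper_width: 0.0874
```

Run:
```python
from h import *
p=r.capture("scene"); C=cloud(p,np.ones((420,560),bool)); p2=r.capture("side"); C=np.r_[C,cloud(p2,np.ones((420,560),bool))]
th=np.radians(11.7); D=(C-[.612,-.083,0])@np.array([[np.cos(th),-np.sin(th),0],[np.sin(th),np.cos(th),0],[0,0,1]])
m=(abs(D[:,0])<.12)&(D[:,1]>-.3)&(D[:,1]<.1)
for a,b in [(.06,.1),(.1,.13),(.13,.2),(.2,.3),(.3,.4)]:
    q=D[m&(D[:,2]>a)&(D[:,2]<b)]; print(a,b,len(q),np.percentile(q,[1,99],0).round(3).tolist() if len(q) else 0)
s=r.get_state(); print(s["tcp_pos"],s["joints"])
move([.41,-.25,.40])
```

```text
0.06 0.1 1695 [[-0.118, -0.298, 0.06], [0.088, -0.209, 0.099]]
0.1 0.13 4471 [[-0.063, -0.24, 0.103], [0.063, -0.1, 0.128]]
0.13 0.2 1498 [[-0.043, -0.241, 0.131], [0.042, -0.142, 0.199]]
0.2 0.3 3048 [[-0.026, -0.237, 0.201], [0.027, -0.128, 0.297]]
0.3 0.4 1058 [[-0.012, -0.255, 0.301], [0.018, -0.189, 0.374]]
[ 0.36386607 -0.47583801  0.39792607] [-3.39469635e+01  9.93179065e+00  5.69099852e+00 -4.13336814e-02
 -8.55222334e+01 -3.17726752e+01]
shift [-0.0152  1.2459  0.8994]
```

>>> send_rows:
  plan:
    - [[0,0.25,0.15],[-0.19,0,0]]
    - [[0,0.5,0.3],[-0.38,0,0]]
    - [[0,0.75,0.5],[-0.57,0,0]]
    - [[0,1,0.65],[-0.76,0,0]]
    - [[0,1,0.9],[-0.95,0,0]]

```text
time_s: 2.85
tcp_pos: [0.4233, -0.2811, 0.3999]
eef_rot: [-83.7, 89.6, -16.3]
contact_force: [0.6, -1.6, 1.4]
gripper_width: 0.0878
```

Run:
```python
from h import *
s=r.get_state(); print(s["tcp_pos"],s["joints"])
# tool frame for yaw: x=-z, y=(-c,-s,0)
def rpy(y): c,s_=np.cos(np.radians(y)),np.sin(np.radians(y)); return R.from_matrix(np.array([[0,0,-1],[-c,-s_,0],[-s_,c,0]]).T).as_euler('xyz',degrees=True)
move([.47,-.05,.36],rpy(10.7))
```

```text
[ 0.42329998 -0.28110245  0.39994716] [-1.13817819e+01  5.63942717e-01 -4.57444077e+00  3.81474330e-02
 -8.44179675e+01 -1.11952106e+01]
shift [0.2653 0.306  1.5419]
turn [-0.7394 -0.0018  0.0099]<sys>:0: UserWarning: Gimbal lock detected. Setting third angle to zero since it is not possible to uniquely determine all angles.
```

>>> send_rows:
  plan:
    - [[0,0.04,0.3],[-0.18,0,0]]
    - [[0,0.08,0.6],[-0.36,0,0]]
    - [[0,0.12,0.9],[-0.54,0,0]]
    - [[0.1,0.16,1],[-0.74,0,0]]
    - [[0.2,0.2,1],[-0.74,0,0]]

```text
time_s: 3.35
tcp_pos: [0.4541, -0.1292, 0.3695]
eef_rot: [-113.7, 89.5, -12.5]
contact_force: [-1.0, -1.2, 0.0]
gripper_width: 0.0879
```

```bash
cat >> h.py <<'E'
import warnings; warnings.simplefilter("ignore")
def rpy(y): c,s_=np.cos(np.radians(y)),np.sin(np.radians(y)); return R.from_matrix(np.array([[0,0,-1],[-c,-s_,0],[-s_,c,0]]).T).as_euler('xyz',degrees=True)
E
python3 - <<'E'
from h import *
s=r.get_state(); print(s["tcp_pos"],s["joints"])
move([.575,.13,.28],rpy(10.7))
E
```

```text
[ 0.45410467 -0.12923008  0.36952982] [  8.22854723  -2.86455751 -11.75849937   0.17676785 -80.6462198
   2.93736548]
shift [ 0.6004 -1.1214  1.5409]
turn [ 0.011  -0.0044  0.01  ]
```

On the way, I'll look straight down at the bridge's hole with an empty hand.

>>> send_rows:
  plan:
    - [[0,-0.3,0],[0,0,0]]
    - [[0.1,-0.6,0.05],[0,0,0]]
    - [[0.2,-0.85,0.1],[0,0,0]]
    - [[0.33,-1,0.1],[0,0,0]]
    - [[0.33,-1,0.1],[0,0,0]]

```text
time_s: 3.85
tcp_pos: [0.5997, -0.0847, 0.3163]
eef_rot: [-154.3, 89.8, -53.1]
contact_force: [-0.4, 0.0, -0.3]
gripper_width: 0.0878
```

Run:
```python
from h import *
s=r.get_state(); print(s["tcp_pos"],s["eef_rot"])
p=r.capture("wrist"); save(p,"c")
np.savez("c.npz",color=p["color"],range_z=p["range_z"],mtx=p["mtx"],k1=p["k1"],pose=p["pose"])
print(proj(p,[[.612,-.083,.054]]))
hsv=cv2.cvtColor(p["color"],cv2.COLOR_RGB2HSV); h=hsv[...,0]
X=np.full(h.shape+(3,),np.nan); v,u=np.nonzero(p["range_z"]>0); X[v,u]=cloud(p,np.ones(h.shape,bool))
B=(h>100)&(h<125)&(hsv[...,1]>110)&(abs(X[...,2]-.054)<.006)
T=X[B]; print(len(T),T.mean(0),cv2.minAreaRect(T[:,:2].astype(np.float32)))
```

```text
[ 0.59974361 -0.08471797  0.3163452 ] [-154.29196987   89.84775343  -53.07367022]
[[267.96528201 178.56588562]]
1482 [ 0.61039302 -0.08493541  0.05488138] ((0.6120963096618652, -0.08349673449993134), (0.07059492915868759, 0.043152473866939545), 12.454058647155762)
```

View pics/c.png

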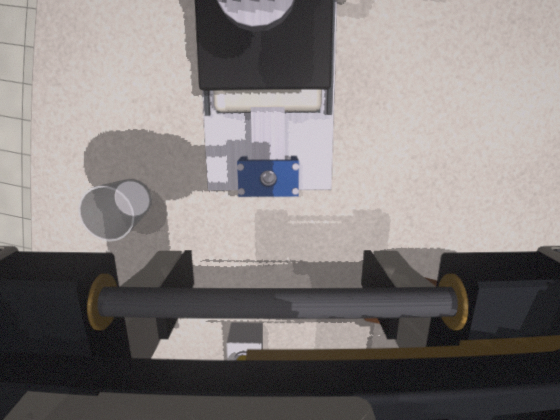

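The wrist view is clear: bridge at about (268,178), hole in the middle with the tongue's smaller hole inside it, beaker at the left. I'll refine the hole.

Run:
```python
from h import *
d=np.load("c.npz"); p={k:d[k] for k in d}; p["k1"]=float(d["k1"])
c=p["color"][145:210,225:312]; b=cv2.resize(c,None,fx=8,fy=8,interpolation=cv2.INTER_CUBIC)
cv2.imwrite("pics/d.png",b[:,:,::-1])
hsv=cv2.cvtColor(b,cv2.COLOR_RGB2HSV); m=((hsv[...,0]>98)&(hsv[...,0]<128)&(hsv[...,1]>100)).astype(np.uint8)
cs,hi=cv2.findContours(m,cv2.RETR_CCOMP,cv2.CHAIN_APPROX_NONE)
for k,q in enumerate(cs):
    a=cv2.contourArea(q)
    if a<1500: continue
    px=(q[:,0,:]+.5)/8-.5+[225,145]; W=atz(p,px,.054)[:,:2].astype(np.float32)
    print(a,"hole" if hi[0][k][3]>=0 else "outer",cv2.minAreaRect(W),cv2.fitEllipse(W), q[:,0].mean(0))
```

```text
119861.5 outer ((0.6122883558273315, -0.08365948498249054), (0.07238153368234634, 0.04419407248497009), 11.707764625549316) ((0.6117027401924133, -0.08421377092599869), (0.0493035651743412, 0.08166351914405823), 100.28144836425781) [349.55800119 257.1338489 ]
15652.0 hole ((0.6126472353935242, -0.08356557786464691), (0.02176886796951294, 0.02131693623960018), 60.33843231201172) ((0.6125854849815369, -0.0833965390920639), (0.0212158914655447, 0.021965472027659416), 179.55679321289062) [343.70714286 269.16666667]
```

View pics/d.png

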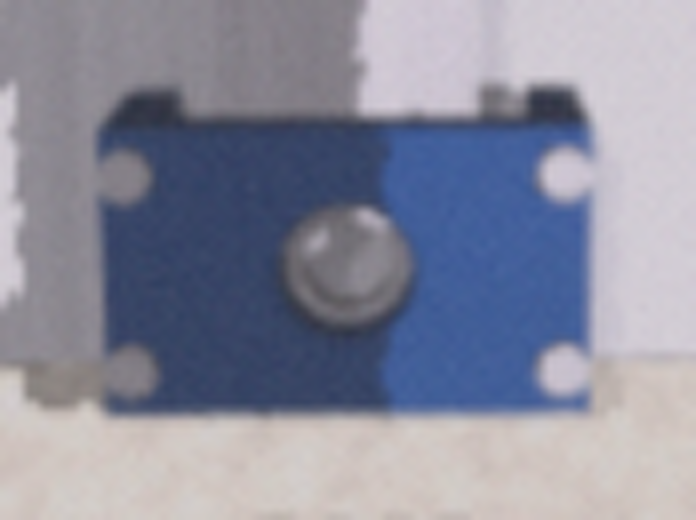

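Hole fit: (0.6125, -0.0835), with the plate yawed 11.7°. The bridge outline measures 72.4x44.2 mm and agrees. I'll dip closer once to see where the tongue's hole lies inside it.

Run:
```python
from h import *
th=np.radians(11.7); move([.6125-.015*np.sin(th),-.0835+.015*np.cos(th),.165],rpy(11.7))
```

```text
shift [ 1.0225 -0.0868  0.0976]
turn [-0.0109 -0.004   0.0038]
```

>>> send_rows:
  plan:
    - [[0.3,-0.09,0.1],[-0.01,0,0]]
    - [[0.6,-0.09,0.1],[-0.01,0,0]]
    - [[0.9,-0.09,0.1],[-0.01,0,0]]
    - [[1,-0.09,0.1],[-0.01,0,0]]
    - [[1,-0.09,0.1],[-0.01,0,0]]

```text
time_s: 4.4
tcp_pos: [0.6081, -0.069, 0.1667]
eef_rot: [161.5, 89.8, -96.9]
contact_force: [-0.0, -0.3, 1.4]
gripper_width: 0.088
```

Run:
```python
from h import *
s=r.get_state(); print(s["tcp_pos"],s["eef_rot"])
p=r.capture("wrist"); save(p,"e0")
np.savez("e.npz",color=p["color"],range_z=p["range_z"],mtx=p["mtx"],k1=p["k1"],pose=p["pose"])
u0=proj(p,[[.6125,-.0835,.054]])[0]; o=np.int32(u0)-[50,40]; print(u0)
c=p["color"][o[1]:o[1]+80,o[0]:o[0]+100]; b=cv2.resize(c,None,fx=8,fy=8,interpolation=cv2.INTER_CUBIC)
hsv=cv2.cvtColor(b,cv2.COLOR_RGB2HSV); m=((hsv[...,0]>98)&(hsv[...,0]<128)&(hsv[...,1]>100)).astype(np.uint8)
cs,hi=cv2.findContours(m,cv2.RETR_CCOMP,cv2.CHAIN_APPROX_NONE)
for k,q in enumerate(cs):
    if cv2.contourArea(q)<1500: continue
    px=(q[:,0,:]+.5)/8-.5+o; W=atz(p,px,.054)[:,:2].astype(np.float32)
    print("hole" if hi[0][k][3]>=0 else "outer",cv2.minAreaRect(W),cv2.fitEllipse(W))
g=np.clip(b.astype(float)*1.3,0,255).astype(np.uint8)
a=np.linspace(0,6.28,80)
# tick overlay of home circle (14mm, z .041) in red dots
for rad,z,col in [(.010,.054,(0,255,0)),(.007,.041,(255,0,0))]:
    C=np.c_[.6125+rad*np.cos(a),-.0835+rad*np.sin(a),0*a+z]
    for q in (proj(p,C)-o+.5)*8-.5: cv2.circle(g,(int(q[0]),int(q[1])),1,col,-1)
cv2.imwrite("pics/e.png",g[:,:,::-1])
```

```text
[ 0.60805441 -0.06902061  0.16665867] [161.49152644  89.82059558 -96.87984325]
[276.0586979  196.35309054]
outer ((0.6126739382743835, -0.08335429430007935), (0.07311452180147171, 0.04469560831785202), 11.67945384979248) ((0.613393247127533, -0.08332864195108414), (0.0508207306265831, 0.08356554806232452), 102.5702896118164)
hole ((0.6123571395874023, -0.08380983024835587), (0.020256320014595985, 0.020165158435702324), 11.654987335205078) ((0.6123852729797363, -0.08396468311548233), (0.019828766584396362, 0.02028566598892212), 83.90746307373047)
```

View pics/e.png

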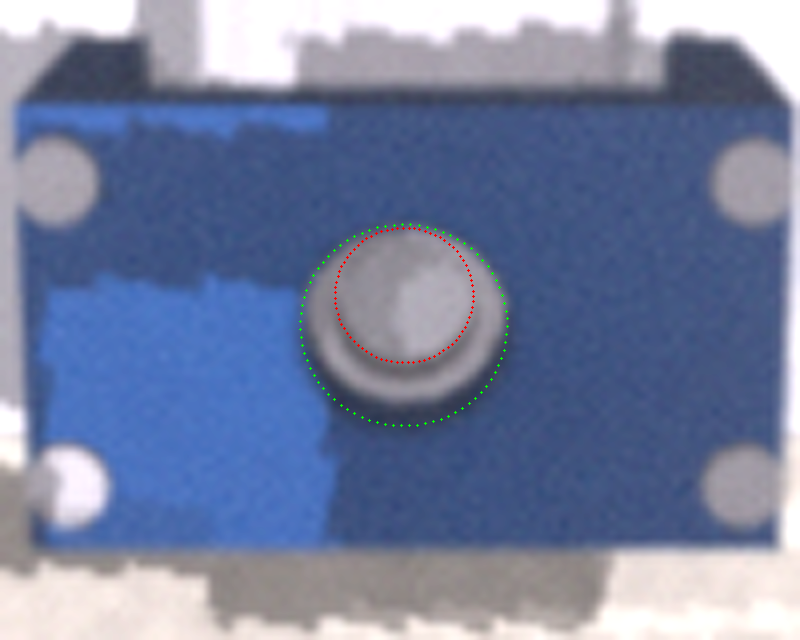

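The close-up shows the tongue's hole sits slightly below (+y) and right of the red "home" circle: about 12 crop px, or 1.2 mm towards +y and 0.4 mm towards -x. This agrees with the stated ranges. On to the rack.

>>> send_rows:
  plan:
    - [[-0.2,0,0.2],[0,0,0]]
    - [[-0.25,0,0.5],[0,0,0]]
    - [[-0.25,0,0.8],[0,0,0]]
    - [[-0.25,0,1],[0,0,0]]
    - [[-0.25,0,1],[0,0,0]]

```text
time_s: 4.95
tcp_pos: [0.5797, 0.0813, 0.2093]
eef_rot: [-107.1, 89.5, -5.3]
contact_force: [0.7, -0.9, 0.7]
gripper_width: 0.0875
```

Run:
```python
from h import *
move([.604,.165,.20],rpy(10.8))
```

```text
shift [ 0.0631 -0.2727  0.5132]
turn [ 0.0233 -0.003   0.0102]
```

>>> send_rows:
  plan:
    - [[0.03,-0.14,0.25],[0.02,0,0.01]]
    - [[0.06,-0.27,0.51],[0.02,0,0.01]]
    - [[0.06,-0.27,0.51],[0.02,0,0.01]]
    - [[0.06,-0.27,0.51],[0.02,0,0.01]]
    - [[0.06,-0.27,0.51],[0.02,0,0.01]]

```text
time_s: 5.45
tcp_pos: [0.604, 0.1637, 0.2019]
eef_rot: [-139.2, 89.8, -38.2]
contact_force: [-0.5, 0.1, -0.3]
gripper_width: 0.0875
```

Run:
```python
from h import *
s=r.get_state(); print(s["tcp_pos"],s["eef_rot"])
p=r.capture("wrist"); save(p,"f")
np.savez("f.npz",color=p["color"],range_z=p["range_z"],mtx=p["mtx"],k1=p["k1"],pose=p["pose"])
print(proj(p,[[.598,.1865,.092]]))
hsv=cv2.cvtColor(p["color"],cv2.COLOR_RGB2HSV); h=hsv[...,0]
X=np.full(h.shape+(3,),np.nan); v,u=np.nonzero(p["range_z"]>0); X[v,u]=cloud(p,np.ones(h.shape,bool))
m=(h>18)&(h<35)&(hsv[...,1]>110)&(np.hypot(X[...,0]-.598,X[...,1]-.1865)<.03)&(X[...,2]>.086)
print(m.sum(),np.nanmean(X[m],0)); q=np.argwhere(m)[:,::-1].astype(np.float32)
W=atz(p,q,.092)[:,:2].astype(np.float32); print(cv2.minEnclosingCircle(W),cv2.minAreaRect(W))
rk=(abs(X[...,0]-.59)<.06)&(abs(X[...,1]-.24)<.12)&(abs(X[...,2]-.05)<.004); print(rk.sum(),cv2.minAreaRect(X[rk][:,:2].astype(np.float32)))
for t in ["drift_grip"]: print([ (a["score"],a["uv"]) for a in r.find_in(p,t)])
```

```text
[0.60398165 0.1637179  0.20186246] [-139.15571302   89.84566011  -38.22320465]
[[280.1845728  244.14737285]]
414 [0.59725335 0.1835637  0.09230646]
((0.5968815088272095, 0.18500003218650818), 0.012573929503560066) ((0.5971895456314087, 0.1850825399160385), (0.021609080955386162, 0.024781974032521248), 11.011092185974121)
4084 ((0.5869995951652527, 0.23740914463996887), (0.050249915570020676, 0.1627492606639862), 10.515604972839355)
[(0.95, [281.1, 230.7])]
```

View pics/f.png

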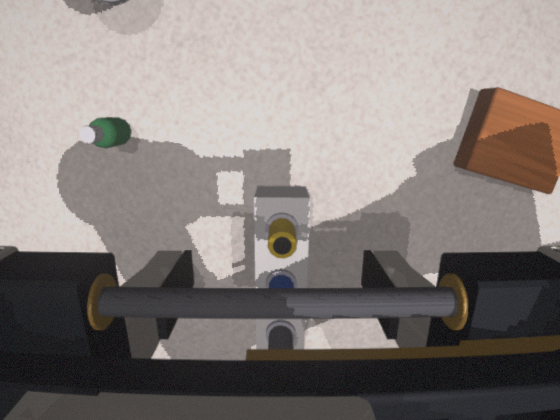

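Yellow grip at about (283,240), alone at the near end of the rack, with blue and grey behind it. The dropper and slide box are well clear. I'll refine the centre from the dark top disc.

Run:
```python
from h import *
d=np.load("f.npz"); p={k:d[k] for k in d}; p["k1"]=float(d["k1"])
o=np.array([255,205]); c=p["color"][205:270,255:315]; b=cv2.resize(c,None,fx=8,fy=8,interpolation=cv2.INTER_CUBIC)
hsv=cv2.cvtColor(b,cv2.COLOR_RGB2HSV)
X0=atz(p,o+[20,30],.092)
m=((hsv[...,2]<70)).astype(np.uint8); n,l,s,ce=cv2.connectedComponentsWithStats(m)
for k in range(1,n):
    if s[k,4]>1500: print(s[k],(ce[k]+.5)/8-.5+o,atz(p,(ce[k]+.5)/8-.5+o,.092))
y=((hsv[...,0]>15)&(hsv[...,0]<36)&(hsv[...,1]>110)).astype(np.uint8); q,_=cv2.findContours(y,0,1); q=max(q,key=cv2.contourArea)[:,0]
px=(q+.5)/8-.5+o; W=atz(p,px,.092); print("yel extents px",px.min(0),px.max(0))
# bottom edge (far +y) of top circle: 12mm radius
th=np.radians(10.7); P=(W[:,:2])@np.array([[np.cos(th),-np.sin(th)],[np.sin(th),np.cos(th)]]); e=P.max(0); f=P.min(0)
cx=(e[0]+f[0])/2; cy=e[1]-.012; print("centre",np.array([[np.cos(th),-np.sin(th)],[np.sin(th),np.cos(th)]])@[cx,cy],"width",e[0]-f[0])
cv2.imwrite("pics/g.png",b[:,:,::-1])
move([.5972,.186,.2],rpy(10.7))
```

```text
[  147   259   143   134 14691] [281.80188976 245.31784341] [[0.59653861 0.18723867 0.092     ]]
yel extents px [267.9375 218.3125] [295.8125 257.3125]
centre [0.59680451 0.18567836] width 0.022217971279453463
shift [0.0099 0.0149 0.1567]
turn [ 0.0041 -0.0027  0.0017]
```

View pics/g.png

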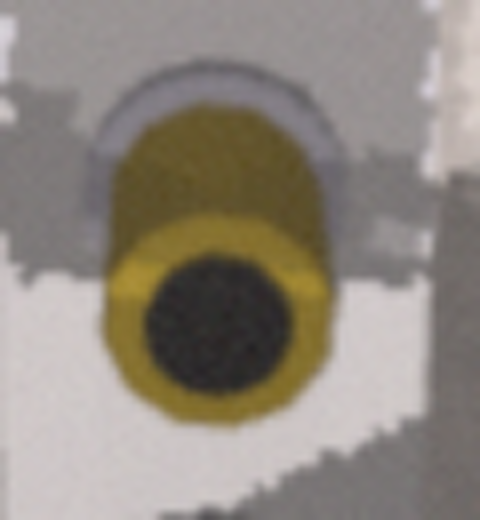

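Pin centre (0.5967, 0.1865): disc and edge fits agree to 1 mm, as does the position implied by the rack. Descend and grip.

Run:
```python
from h import *
move([.5967,.1865,.077],rpy(10.7))
```

```text
shift [0.8298 0.0187 0.1623]
turn [ 0.0041 -0.0027  0.0017]
```

>>> send_rows:
  plan:
    - [[0.1,0.019,0.162],[0.004,-0.003,0.002]]
    - [[0.35,0.019,0.162],[0.004,-0.003,0.002]]
    - [[0.6,0.019,0.162],[0.004,-0.003,0.002]]
    - [[0.83,0.019,0.162],[0.004,-0.003,0.002]]
    - [[0.83,0.019,0.162],[0.004,-0.003,0.002]]

```text
time_s: 6.05
tcp_pos: [0.5939, 0.1839, 0.0729]
eef_rot: [105.4, 89.5, -154.0]
contact_force: [-1.2, 0.0, 0.1]
gripper_width: 0.0876
```

Run:
```python
from h import *
move([.5967,.1865,.077],rpy(10.7)); print(r.get_state()["contact_force"])
```

```text
shift [-0.0277 -0.0213  0.0132]
turn [-0.0023 -0.0027 -0.0098]
[-1.24454343  0.03905629  0.1493619 ]
```

>>> send_rows:
  plan:
    - [[-0.028,-0.021,0.013],[0,0,-0.01]]
    - [[-0.028,-0.021,0.013],[0,0,-0.01]]
    - [[-0.028,-0.021,0.013],[0,0,-0.01]]
    - [[-0.028,-0.021,0.013],[0,0,-0.01]]
    - [[-0.028,-0.021,0.013],[0,0,-0.01]]

```text
time_s: 6.55
tcp_pos: [0.597, 0.1867, 0.0781]
eef_rot: [-131.9, 89.9, -31.3]
contact_force: [-0.4, 0.8, -0.5]
gripper_width: 0.0876
```

Run:
```python
from h import *
s=r.get_state(); print(s["tcp_pos"],s["qd"].round(2)); move([.5967,.1865,.077],rpy(10.7)); r.capture("wrist"); move([.5967,.1865,.077],rpy(10.7)); print(r.get_state()["contact_force"])
```

```text
[0.59702441 0.18672679 0.07808885] [-0.07  0.36 -0.37 -0.1   0.26  0.02]
shift [ 0.0073  0.0024 -0.0011]
turn [-0.0023 -0.0019  0.0021]
shift [ 0.0052  0.0014 -0.0007]
turn [-0.0023 -0.0021  0.0015]
[ 0.47557528 -0.69037778 -0.04008033]
```

>>> send_rows:
  plan:
    - [[0.005,0,0],[0,0,0]]
    - [[0.005,0,0],[0,0,0]]
    - [[0.005,0,0],[0,0,0]]
    - [[0.005,0,0],[0,0,0]]
    - [[0.005,0,0],[0,0,0]]
  jaw: -1
  force: 30

```text
time_s: 7.1
tcp_pos: [0.5968, 0.1866, 0.0769]
eef_rot: [-151.0, 89.9, -50.4]
contact_force: [0.4, -0.9, 0.4]
gripper_width: 0.0528
```

>>> send_rows:
  plan:
    - [[0,0,0],[0,0,0]]
    - [[0,0,0],[0,0,0]]
    - [[0,0,0],[0,0,0]]
    - [[0,0,0],[0,0,0]]
    - [[0,0,0],[0,0,0]]

```text
time_s: 7.6
tcp_pos: [0.5968, 0.1866, 0.0769]
eef_rot: [-153.2, 89.9, -52.6]
contact_force: [-0.6, -0.0, 0.4]
gripper_width: 0.0235
```

>>> send_rows:
  plan:
    - [[-0.15,0,0],[0,0,0]]
    - [[-0.4,0,0],[0,0,0]]
    - [[-0.65,0,0],[0,0,0]]
    - [[-0.85,0,0],[0,0,0]]
    - [[-0.85,0,0],[0,0,0]]

```text
time_s: 8.1
tcp_pos: [0.5989, 0.1878, 0.2097]
eef_rot: [-87.4, 89.5, 13.2]
contact_force: [0.2, 0.4, -1.7]
gripper_width: 0.0232
```

Run:
```python
from h import *
p=r.capture("side"); q=r.trace(p,"drift")[:1]
for a in q:
    c=cloud(p,a["mask"]); print(a["score"],a["uv"],np.percentile(c,[2,50,98],0).round(3).tolist())
s=r.get_state(); print(s["tcp_pos"],s["contact_force"],s["gripper_width"])
w=r.capture("wrist"); save(w,"h")
th=np.radians(11.7); e=np.array([-.0003,.001]); t=np.array([.6125,-.0836])+np.array([[np.cos(th),-np.sin(th)],[np.sin(th),np.cos(th)]])@e; print(t)
move([t[0],t[1],.205],rpy(11.7))
```

```text
[0.59660688 0.18693683 0.20498279] [-0.9151337  -0.27985751 -1.53604047] 0.023668865338833663
[ 0.61200345 -0.08268161]
shift [-0.0051  0.2254 -1.7843]
turn [-0.0249 -0.002   0.    ]
```

View pics/h.png

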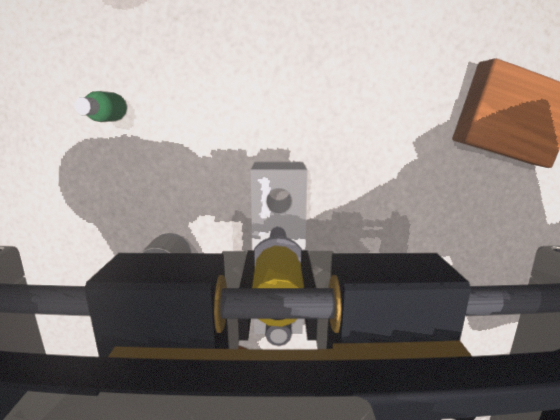

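The pin is in the hand: flange at (279,250), tip near (279,232), and its rack place empty. Now carry it to the dock.

>>> send_rows:
  plan:
    - [[0,0.03,-0.2],[0,0,0]]
    - [[0,0.06,-0.45],[-0.01,0,0]]
    - [[0,0.09,-0.7],[-0.02,0,0]]
    - [[0,0.12,-0.9],[-0.025,0,0]]
    - [[0,0.12,-0.95],[-0.025,0,0]]

```text
time_s: 8.75
tcp_pos: [0.6035, 0.0404, 0.2023]
eef_rot: [120.7, 89.8, -137.7]
contact_force: [-0.1, -0.2, -1.4]
gripper_width: 0.0235
```

Run:
```python
from h import *
move([.612,-.0827,.17],rpy(11.7))
```

```text
shift [ 0.2174  0.108  -0.8148]
turn [-0.003  -0.0025 -0.0042]
```

>>> send_rows:
  plan:
    - [[0.05,0.03,-0.2],[0,0,0]]
    - [[0.1,0.06,-0.45],[0,0,0]]
    - [[0.17,0.108,-0.7],[0,0,0]]
    - [[0.217,0.108,-0.815],[-0.003,-0.003,-0.004]]
    - [[0.217,0.108,-0.815],[-0.003,-0.003,-0.004]]

```text
time_s: 9.25
tcp_pos: [0.6107, -0.0847, 0.1672]
eef_rot: [79.1, 89.7, -179.4]
contact_force: [-0.8, 0.4, -0.8]
gripper_width: 0.0233
```

>>> send_rows:
  plan:
    - [[0,0,0],[0,0,0]]
    - [[0,0,0],[0,0,0]]
    - [[0,0,0],[0,0,0]]
    - [[0,0,0],[0,0,0]]
    - [[0,0,0],[0,0,0]]

```text
time_s: 9.75
tcp_pos: [0.6109, -0.0841, 0.1675]
eef_rot: [78.0, 89.8, 179.6]
contact_force: [-0.3, 0.4, -1.2]
gripper_width: 0.0234
```

Run:
```python
from h import *
s=r.get_state(); t=np.array(s["tcp_pos"]); print(t,s["contact_force"],s["moment"])
p=r.capture("wrist"); np.savez("i.npz",color=p["color"],range_z=p["range_z"],mtx=p["mtx"],k1=p["k1"],pose=p["pose"])
M=R.from_euler('xyz',s["eef_rot"],degrees=True).as_matrix(); ax=M[:,0]; print(ax)
tip=t+ax*.072; print("tip",tip,proj(p,tip),"hole",proj(p,[.6125,-.0836,.054]))
o=np.array([220,150]); b=cv2.resize(p["color"][150:260,220:340],None,fx=5,fy=5,interpolation=cv2.INTER_CUBIC)
a=np.linspace(0,6.28,80); w=np.cross(ax,[1,0,0]); w/=np.linalg.norm(w); w2=np.cross(ax,w)
for c,rad,col in [(tip,.0052,(255,0,0)),(t+ax*.027,.015,(0,255,0)),(np.array([.6125,-.0836,.054]),.010,(255,255,0))]:
    for q in (proj(p,c+rad*(np.cos(a)[:,None]*w+np.sin(a)[:,None]*w2))-o+.5)*5-.5: cv2.circle(b,(int(q[0]),int(q[1])),1,col,-1)
cv2.imwrite("pics/i.png",b[:,:,::-1]); move([.612,-.0827,.17],rpy(11.7))
```

```text
[ 0.61087677 -0.08407052  0.16754445] [-0.25207208  0.41462395 -1.16096811] [ 0.01085542  0.1062667  -0.01362484]
[-4.21858287e-03  3.23433697e-05 -9.99991101e-01]
tip [ 0.61057303 -0.08406819  0.09554509] [[278.03035929 232.32202158]] hole [[275.25184997 214.33470403]]
shift [-0.0165 -0.0096  0.0084]
turn [-0.0027  0.0011 -0.0053]
```

View pics/i.png

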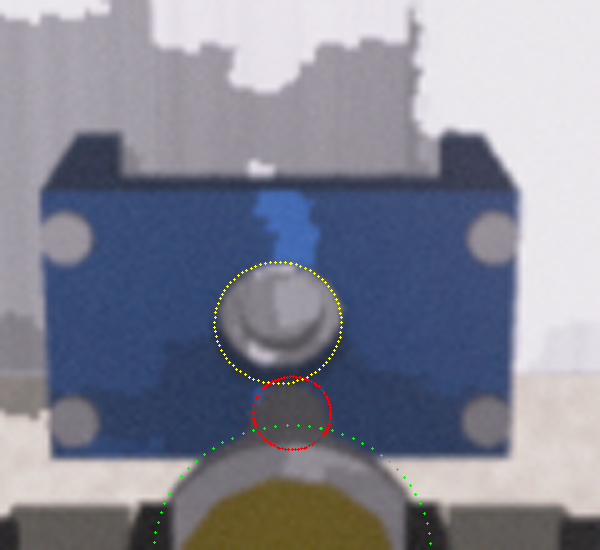

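The overlay agrees with the pin in the picture: red tip circle on the dark tip at (290,412), yellow circle on the hole. Line up and come down to just above the bridge.

>>> send_rows:
  plan:
    - [[0.1,-0.005,0.005],[0,0,0]]
    - [[0.2,-0.01,0.008],[-0.003,0.001,-0.005]]
    - [[0.22,-0.01,0.008],[-0.003,0.001,-0.005]]
    - [[0.22,-0.01,0.008],[-0.003,0.001,-0.005]]
    - [[0.22,-0.01,0.008],[-0.003,0.001,-0.005]]

```text
time_s: 10.3
tcp_pos: [0.6124, -0.0827, 0.1353]
eef_rot: [-109.2, 90.0, -7.5]
contact_force: [-0.9, -1.0, -0.8]
gripper_width: 0.0231
```

Run:
```python
from h import *
s=r.get_state(); M=R.from_euler('xyz',s["eef_rot"],degrees=True).as_matrix();print(s["tcp_pos"],M[:,0],s["contact_force"]); move([.612,-.0827,.120],rpy(11.7))
```

```text
[ 0.61237284 -0.0826971   0.13527884] [ 5.82445197e-04 -7.62085115e-05 -9.99999827e-01] [-0.87638384 -0.96549866 -0.7522924 ]
shift [0.1019 0.0025 0.0005]
turn [ 0.0006 -0.0002  0.0007]
```

>>> send_rows:
  plan:
    - [[0.03,0.002,0],[0,0,0]]
    - [[0.06,0.002,0],[0,0,0]]
    - [[0.09,0.002,0],[0,0,0]]
    - [[0.1,0.002,0],[0,0,0]]
    - [[0.1,0.002,0],[0,0,0]]

```text
time_s: 10.8
tcp_pos: [0.6119, -0.0828, 0.1198]
eef_rot: [122.3, 90.0, -136.0]
contact_force: [0.1, -0.3, -0.7]
gripper_width: 0.0234
```

Run:
```python
from h import *
s=r.get_state(); M=R.from_euler('xyz',s["eef_rot"],degrees=True).as_matrix();print(s["tcp_pos"],M[:,0],s["contact_force"]); move([.612,-.0827,.110],rpy(11.7))
```

```text
[ 0.61188497 -0.08281142  0.1198195 ] [-1.94632785e-04 -1.87830322e-04 -9.99999963e-01] [ 0.12894642 -0.30770036 -0.69509419]
shift [ 0.0655 -0.0009  0.0006]
turn [ 0.0005 -0.0002 -0.0003]
```

>>> send_rows:
  plan:
    - [[0.015,0,0],[0,0,0]]
    - [[0.03,0,0],[0,0,0]]
    - [[0.04,0,0],[0,0,0]]
    - [[0.045,0,0],[0,0,0]]
    - [[0.05,0,0],[0,0,0]]

```text
time_s: 11.3
tcp_pos: [0.6119, -0.0828, 0.1123]
eef_rot: [126.8, 90.0, -131.5]
contact_force: [0.3, 0.5, -1.3]
gripper_width: 0.0232
```

>>> send_rows:
  plan:
    - [[0.002,0,0],[0,0,0]]
    - [[0.004,0,0],[0,0,0]]
    - [[0.006,0,0],[0,0,0]]
    - [[0.008,0,0],[0,0,0]]
    - [[0.01,0,0],[0,0,0]]

```text
time_s: 11.8
tcp_pos: [0.6119, -0.0828, 0.1108]
eef_rot: [136.0, 90.0, -122.3]
contact_force: [-0.2, 0.0, -1.2]
gripper_width: 0.0231
```

No contact so far; the tip should be just below the tongue's mouth. Continue gently.

>>> send_rows:
  plan:
    - [[0.006,0,0],[0,0,0]]
    - [[0.012,0,0],[0,0,0]]
    - [[0.018,0,0],[0,0,0]]
    - [[0.024,0,0],[0,0,0]]
    - [[0.03,0,0],[0,0,0]]

```text
time_s: 12.3
tcp_pos: [0.6119, -0.0828, 0.1062]
eef_rot: [130.4, 90.0, -127.9]
contact_force: [-0.5, 0.3, -0.4]
gripper_width: 0.0232
```

>>> send_rows:
  plan:
    - [[0.004,0,0],[0,0,0]]
    - [[0.008,0,0],[0,0,0]]
    - [[0.012,0,0],[0,0,0]]
    - [[0.016,0,0],[0,0,0]]
    - [[0.02,0,0],[0,0,0]]

```text
time_s: 12.8
tcp_pos: [0.6119, -0.0828, 0.1031]
eef_rot: [132.6, 90.0, -125.7]
contact_force: [0.8, -0.5, -1.7]
gripper_width: 0.0232
```

The tip is through the tongue with no force. Now descend while easing back to the bridge's axis.

>>> send_rows:
  plan:
    - [[0.007,0,-0.0005],[0,0,0]]
    - [[0.014,0,-0.001],[0,0,0]]
    - [[0.021,-0.001,-0.002],[0,0,0]]
    - [[0.028,-0.001,-0.003],[0,0,0]]
    - [[0.033,-0.001,-0.003],[0,0,0]]

```text
time_s: 13.3
tcp_pos: [0.6121, -0.0832, 0.098]
eef_rot: [119.8, 90.0, -138.4]
contact_force: [-0.5, -0.5, -0.4]
gripper_width: 0.0234
```

>>> send_rows:
  plan:
    - [[0.007,0,-0.0005],[0,0,0]]
    - [[0.014,0,-0.001],[0,0,0]]
    - [[0.021,-0.001,-0.002],[0,0,0]]
    - [[0.028,-0.001,-0.003],[0,0,0]]
    - [[0.033,-0.001,-0.003],[0,0,0]]

```text
time_s: 13.8
tcp_pos: [0.6122, -0.0836, 0.093]
eef_rot: [91.6, 90.0, -166.7]
contact_force: [-1.1, 1.7, 0.0]
gripper_width: 0.0236
```

>>> send_rows:
  plan:
    - [[0.006,0,0],[0,0,0]]
    - [[0.012,0,0],[0,0,0]]
    - [[0.018,0,0],[0,0,0]]
    - [[0.024,0,0],[0,0,0]]
    - [[0.03,-0.001,0],[0,0,0]]

```text
time_s: 14.3
tcp_pos: [0.6123, -0.0835, 0.0884]
eef_rot: [77.7, 90.0, 179.5]
contact_force: [-1.5, 1.6, 2.0]
gripper_width: 0.0234
```

Run:
```python
from h import *
s=r.get_state(); M=R.from_euler('xyz',s["eef_rot"],degrees=True).as_matrix();print(s["tcp_pos"],M[:,0],s["contact_force"],s["moment"]); move([.6125,-.0836,.081],rpy(11.7))
```

```text
[ 0.61227278 -0.08346254  0.08843674] [-6.51308518e-04  6.12945575e-06 -9.99999788e-01] [-1.46366301  1.6228376   2.04850871] [ 0.76014083  0.70428279 -0.02538666]
shift [ 0.0496 -0.0013 -0.0012]
turn [ 0.0005  0.0002 -0.0008]
```

Light contact now, about 3 N. Small steps.

>>> send_rows:
  plan:
    - [[0.004,0,0],[0,0,0]]
    - [[0.008,0,0],[0,0,0]]
    - [[0.012,0,0],[0,0,0]]
    - [[0.016,0,0],[0,0,0]]
    - [[0.018,0,0],[0,0,0]]

```text
time_s: 14.8
tcp_pos: [0.6122, -0.0834, 0.0857]
eef_rot: [74.3, 90.0, 176.0]
contact_force: [-1.9, 1.7, 1.4]
gripper_width: 0.0233
```

>>> send_rows:
  plan:
    - [[0.004,-0.0005,-0.0005],[0,0,0]]
    - [[0.008,-0.001,-0.001],[0,0,0]]
    - [[0.012,-0.001,-0.001],[0,0,0]]
    - [[0.014,-0.001,-0.001],[0,0,0]]
    - [[0.016,-0.001,-0.001],[0,0,0]]

```text
time_s: 15.3
tcp_pos: [0.6123, -0.0834, 0.0833]
eef_rot: [67.9, 89.9, 169.7]
contact_force: [-2.9, 4.2, 2.8]
gripper_width: 0.0233
```

>>> send_rows:
  plan:
    - [[0.002,0,0],[0,0,0]]
    - [[0.004,0,0],[0,0,0]]
    - [[0.006,0,0],[0,0,0]]
    - [[0.008,0,0],[0,0,0]]
    - [[0.01,0,0],[0,0,0]]

```text
time_s: 15.8
tcp_pos: [0.6122, -0.0834, 0.0818]
eef_rot: [65.4, 89.9, 167.1]
contact_force: [-3.3, 3.9, 3.1]
gripper_width: 0.0233
```

Run:
```python
from h import *
s=r.get_state(); M=R.from_euler('xyz',s["eef_rot"],degrees=True).as_matrix();print(s["tcp_pos"],M[:,0],s["contact_force"],s["moment"],s["gripper_width"]); move([.6125,-.0836,.081],rpy(11.7))
```

```text
[ 0.6122122  -0.08336867  0.08178749] [-1.03204805e-03  2.35447210e-04 -9.99999440e-01] [-3.26190849  3.91294911  3.12165256] [ 1.72296096  1.38343475 -0.06060034] 0.023341939132090966
shift [ 0.0052 -0.0016 -0.0019]
turn [ 0.0004  0.0006 -0.0012]
```

>>> send_rows:
  plan:
    - [[0.002,0,0],[0,0,0]]
    - [[0.003,0,0],[0,0,0]]
    - [[0.004,0,0],[0,0,0]]
    - [[0.006,0,0],[0,0,0]]
    - [[0.007,0,0],[0,0,0]]

```text
time_s: 16.3
tcp_pos: [0.6122, -0.0833, 0.081]
eef_rot: [66.0, 89.9, 167.7]
contact_force: [-4.8, 4.4, 5.9]
gripper_width: 0.0232
```

>>> send_rows:
  plan:
    - [[0.001,0,0],[0,0,0]]
    - [[0.002,0,0],[0,0,0]]
    - [[0.003,0,0],[0,0,0]]
    - [[0.004,0,0],[0,0,0]]
    - [[0.005,0,0],[0,0,0]]

```text
time_s: 16.8
tcp_pos: [0.6122, -0.0833, 0.081]
eef_rot: [69.1, 90.0, 170.9]
contact_force: [-6.3, 5.2, 10.2]
gripper_width: 0.0234
```

Run:
```python
from h import *
s=r.get_state(); M=R.from_euler('xyz',s["eef_rot"],degrees=True).as_matrix();print(s["tcp_pos"],M[:,0],s["contact_force"],s["moment"]); move([.6125,-.0836,.081],rpy(11.7))
p=r.capture("wrist"); b=cv2.resize(p["color"][130:300,170:390],None,fx=3.5,fy=3.5,interpolation=cv2.INTER_CUBIC); cv2.imwrite("pics/j.png",b[:,:,::-1])
p=r.capture("scene"); b=p["color"][170:230,155:215]; cv2.imwrite("pics/k.png",cv2.resize(b,None,fx=8,fy=8,interpolation=cv2.INTER_CUBIC)[:,:,::-1])
```

```text
[ 0.61221659 -0.08329814  0.08095445] [-7.27772922e-04  1.16764163e-04 -9.99999728e-01] [-6.25195698  5.17294993 10.21900761] [ 1.92913116  2.20581421 -0.0524902 ]
shift [-0.0003 -0.0014 -0.0024]
turn [ 0.0009  0.0003 -0.0009]
```

View pics/j.png

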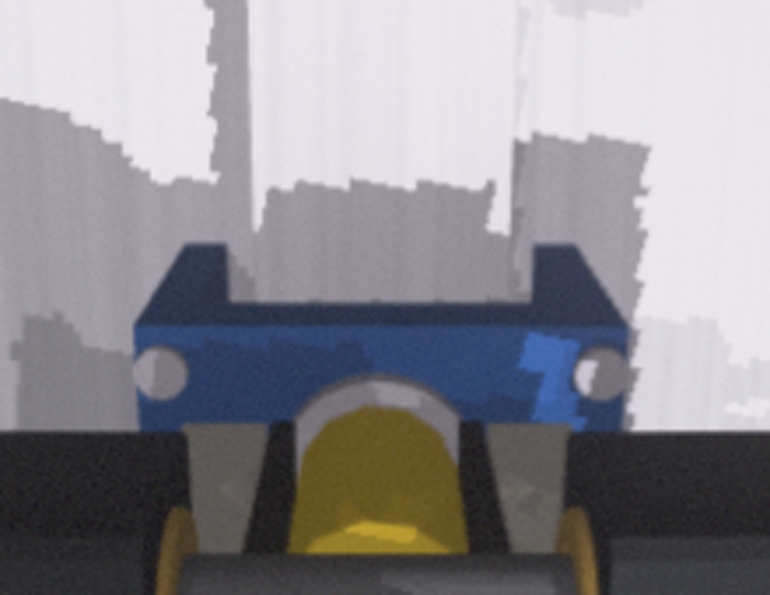

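The height has stopped at 0.081, exactly the computed seated height, and the force rose to 10 N. The flange (380,400 in the crop) looks flat on the bridge. Let go.

>>> send_rows:
  plan:
    - [[0,0,0],[0,0,0]]
    - [[0,0,0],[0,0,0]]
    - [[0,0,0],[0,0,0]]
    - [[0,0,0],[0,0,0]]
    - [[0,0,0],[0,0,0]]
  force: 10

```text
time_s: 17.4
tcp_pos: [0.6122, -0.0834, 0.081]
eef_rot: [76.6, 90.0, 178.3]
contact_force: [-3.2, 2.9, 3.1]
gripper_width: 0.0237
```

>>> send_rows:
  plan:
    - [[0,0,0],[0,0,0]]
    - [[0,0,0],[0,0,0]]
    - [[0,0,0],[0,0,0]]
    - [[0,0,0],[0,0,0]]
    - [[0,0,0],[0,0,0]]
  jaw: 0.2

```text
time_s: 17.9
tcp_pos: [0.6123, -0.0834, 0.0809]
eef_rot: [81.0, 90.0, -177.2]
contact_force: [0.1, -1.7, -0.0]
gripper_width: 0.0518
```

>>> send_rows:
  plan:
    - [[0,0,0],[0,0,0]]
    - [[0,0,0],[0,0,0]]
    - [[0,0,0],[0,0,0]]
    - [[0,0,0],[0,0,0]]
    - [[0,0,0],[0,0,0]]

```text
time_s: 18.4
tcp_pos: [0.6123, -0.0834, 0.0809]
eef_rot: [80.4, 90.0, -177.8]
contact_force: [-0.3, -0.1, -0.4]
gripper_width: 0.0523
```

Back straight up, then look.

>>> send_rows:
  plan:
    - [[-0.1,0,0],[0,0,0]]
    - [[-0.3,0,0],[0,0,0]]
    - [[-0.6,0,0],[0,0,0]]
    - [[-0.85,0,0],[0,0,0]]
    - [[-0.85,0,0],[0,0,0]]

```text
time_s: 18.9
tcp_pos: [0.6154, -0.0835, 0.2149]
eef_rot: [-102.2, 89.5, -0.4]
contact_force: [0.7, 0.2, 0.7]
gripper_width: 0.0528
```

Run:
```python
from h import *
s=r.get_state(); print(s["tcp_pos"],s["contact_force"])
p=r.capture("wrist"); u=proj(p,[.6125,-.0836,.096])[0]; print(u)
o=np.int32(u)-[55,50]; b=cv2.resize(p["color"][o[1]:o[1]+85,o[0]:o[0]+110],None,fx=7,fy=7,interpolation=cv2.INTER_CUBIC)
a=np.linspace(0,6.28,90)
for rad,z,col in [(.015,.058,(0,255,0)),(.015,.054,(255,0,255)),(.012,.096,(255,0,0))]:
    for q in (proj(p,np.c_[.6125+rad*np.cos(a),-.0836+rad*np.sin(a),0*a+z])-o+.5)*7-.5: cv2.circle(b,(int(q[0]),int(q[1])),1,col,-1)
cv2.imwrite("pics/l.png",b[:,:,::-1])
hsv=cv2.cvtColor(p["color"],cv2.COLOR_RGB2HSV); v,uu=np.nonzero(p["range_z"]>0); X=np.full(hsv.shape,np.nan); X[v,uu]=cloud(p,np.ones(hsv.shape[:2],bool))
m=np.hypot(X[...,0]-.6125,X[...,1]+.0836)<.011; print("top z",np.nanpercentile(X[m][:,2],[50,80,95]), "bridge z",np.nanmedian(X[(np.hypot(X[...,0]-.6125,X[...,1]+.0836)>.02)&(np.hypot(X[...,0]-.6125,X[...,1]+.0836)<.024)&(hsv[...,0]>100)][:,2]))
```

```text
[ 0.61543542 -0.08353326  0.21489982] [0.67680801 0.16605927 0.73462416]
[282.97578108 213.30711124]
top z [0.09707583 0.09779095 0.09837553] bridge z 0.05495114408989743
```

View pics/l.png

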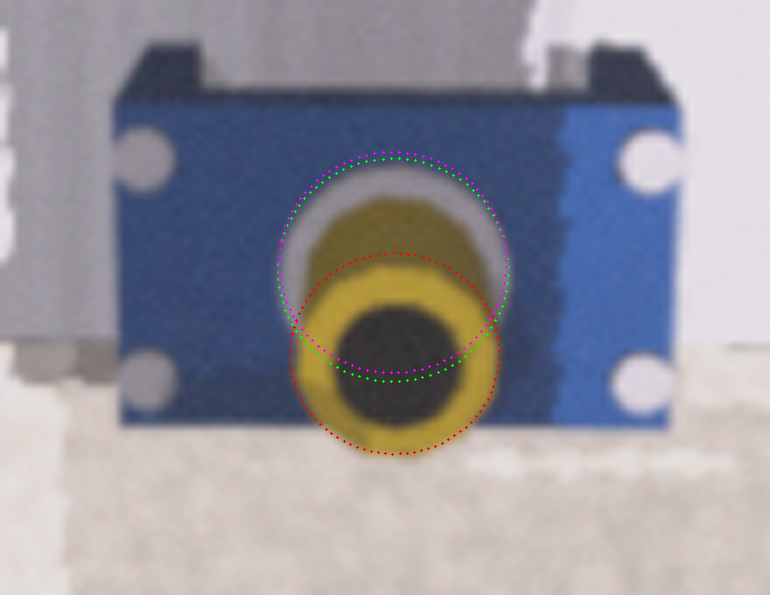

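The flange and grip fall on the predicted circles: concentric within about 0.5 mm, and upright. The top of the grip stands 42.5 mm above the bridge by depth, against 42 mm when seated. The hand is clear, so I'll hand it in.

Run:
```python
from h import *
p=r.capture("scene")
for t in ["bluepin_grip","greypin_grip","drift_grip"]:
    q=r.trace(p,t)[:1]
    if q: print(t,q[0]["score"],np.median(cloud(p,q[0]["mask"]),0).round(3))
print(r.get_state()["qd"].round(2)); print(r.close_job())
```

```text
bluepin_grip 0.67 [0.596 0.242 0.078]
greypin_grip 0.7 [0.587 0.297 0.079]
drift_grip 0.55 [0.586 0.297 0.079]
[ 0.01  0.44  0.03  0.14 -0.08  0.09]
the job is handed in; nothing more can be done
None
```

The yellow pin is through the bridge and the microscope's tongue, with its flange seated on the bridge. I let go of it, backed the hand straight up and handed the job in at about 19 s of the 64 s allowed; no verdict was reported.

- **Insertion:** I aimed the tip about 1 mm towards the plate's +y, where the close-up showed the tongue's hole. It passed through the tongue without measurable force, and I then eased it back to the bridge's axis on the way down. The wrist readings at the end of each move peaked at 10 N vertical and about 8 N sideways as the flange seated. The 30 N limit applies to the pin's contact with the dock, which I could only watch through those readings.
- **Last picture:** The flange and grip are concentric with the hole to about 0.5 mm and look upright. By depth, the grip's top stands about 42.5 mm above the bridge (42 mm when seated), which is within the depth noise.
- **Other pins:** The blue and grey pins are within about 1–2 mm of where they started, which is measurement noise.
- **Not checked or disagreeing:** I did not re-measure the desk items after the job, though nothing came near them. In the final scene picture, the network's low-score (0.55) "drift_grip" hit fell on the grey pin, so I disregarded it.

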